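# Take the print cassette out of the date coder

### The arm

A 6-joint arm with a two-finger parallel gripper is mounted at the origin on the work surface. World frame = base frame: x ahead of the robot, y to its left, z up, the work surface at z = 0. Lengths are in m, angles in rad, forces in N, time in s.
With the tool pointing down it reaches from about 0.325 to 0.925 m from the base axis. Payload 3.1 kg.
Tool frame: the origin (TCP) lies on the centre line of the jaws, within the pads' length; the fingertips stand 11 mm ahead of it and the grasp point (between the pads) lies 8 mm behind it; y points along the fingers, x is the direction in which the jaws open and shut, and the axes are right-handed (so a half turn about y gives the same grasp; the last joint's range is limited). The gripper opens to 85 mm and grips with 20 to 120 N. Pads are 22 mm wide; open, the fingers measure 114 mm over their backs; the gripper's body (76 mm by 85 mm) begins 54 mm behind the grasp point. The pads swing forward as they close: fully open they stand 13 mm farther back than shut.
Start: joints at [1.052, 0.217, 1.613, -0, 1.311, -0.112], TCP at [0.247, 0.574, 0.242] pointing down, gripper open.
Joint ranges: [-2.75, 2.75], [-0.78, 2.1], [0.31, 2.55], [-1.13, 4.27], [0.13, 2.63], [-2.58, 2.58]. Speed limits (rad/s): [2.79, 2.79, 3.14, 3.14, 3.14, 3.14].

### API

Orientations are given as a unit quaternion [w, x, y, z].
In Python, from workcell import arm, grab_frame, cut_out gives the robot as it stands. The module is installed in compiled form; this text tells all that it offers.
- The arm moves only by the shell command python3 -m jog 'ROWS' [FORCE]. ROWS is a JSON object of lists of equal length, an entry for each row: "rotation": the turn, a rotation vector about the world's x, y, z each as a share of 0.12 rad, from -1 to 1, a list of three; "slide": the shift along the world's x, y, z each as a share of 6 cm, from -1 to 1, a list of three; "jaw": the finger opening in mm, from 0 to 85.4. A call has 1 to 8 rows; each row shifts and turns the commanded pose from where the row before left it; what a row does not reach is not made up. A row lasts 1/8 s, in which the tool goes at most 62.5 mm and 10.7 degrees, less where a joint would pass 70% of its speed; a pose out of reach is approached as far as the arm can. A call with a number of a shift or a turn outside -1 to 1 is refused whole. A call with a gripper value outside its range is refused whole. The fingers move at their own pace and stop on an object; FORCE is the grip in N (left out, the last holds). Time passes only in rows, so rows that do not move let the fingers close. It gives the time, the measured TCP pose, the force and the opening at its end, in the units of the state.
- arm.read_state(): the state, without advancing time (a new reading comes with each control period).
- grab_frame(name): name is "scene" or "top" or "wrist"; returns a dict with "img" (400x640x3 uint8, red, green, blue), "range_z" (400x640 float32, m along the optical axis (not along the pixel's ray), 0 where there is no reading), "fx", "fy", "cx", "cy" (pixels), "R" (3x3) and "t" (3): a world point X has camera coordinates R X + t; the wrist camera has in their place "tool_from_camera" (4x4, takes a point from camera to tool coordinates, whose origin is the TCP and whose axes are the tool frame's). Camera axes: x right, y down, z forward; pixel columns grow to the right and rows downward; lengths in m; the calibration is good to about 2 mm. A picture is of the moment at which its call begins: read the wrist's pose just before it.
- arm.close_job(): hands the job in, once; it reports no verdict.
Trained networks look in the newest picture that a camera, given by its name, has taken for a name from the list of things; names that differ only in an ending like _2 or _b are one class to them, and where a whole thing is asked for, a point or a joint stands for the part that bears it (a point fixed in the world has none). Each returns a list of dicts, best first, with "p" (0 to 1); they miss things now and then, are a little off and sometimes report something else, mostly with a low value. They report only what shows in the picture. A call takes as long as a camera call. They do not tell look-alikes from the thing itself.
- cut_out(name, camera): "mask" (400x640 bool, what is visible of it) and "xy" ([column, row] in pixels, amid what is visible of it).
The state is a dict: "clock": time; "qpos": joint angles; "joint_vel": joint speeds; "joint_efforts": joint torques, N m; "tool_pos": TCP position; "ee_rot": TCP orientation; "force": force on the tool from outside, world axes, zero at the start; "ft_torque": the same for the moment, N m; "width": finger opening in m.
Only numpy, scipy, OpenCV 4.12 (cv2) and the standard library are available. Lean on these libraries where they do the work, as an engineer would, in place of code of your own. Each camera call takes 0.05 s, during which the arm holds its last target. There are 200 camera calls.

### The job

Stop the date coder: press the red button fully down and let it come back up, leaving the green one alone. Then squeeze the cassette's two blue side catches together with the fingers, lift the cassette straight up out of the coder and finish while holding it still and level over the coder by the squeezed catches, its underside at least 5 cm above the coder's deck, with nothing else carrying it. Leave everything else standing where it is.

Things in the scene. Friction and masses are not known exactly. Their poses are not given: they have to be found in the camera images.
- coder: date coder: low white machine fixed to the table, 280 (x) x 220 (y) x 78 mm to its flat deck, with a grey print-head cover rising 30 mm more along its far (+x) end, from 90 to 150 mm ahead of the origin. Front edge 130 mm behind it. Origin: on the table under the centre of the cassette bay. x points to the far end, y to the left, z up. The bay is a pocket 26 mm deep in the deck; beside the catches the deck is bare for x within 50 mm
- cassette: black print cassette with two white hubs on top, loose, 0.2 to 0.4 kg, 100 (x) x 40 (y) x 66 mm, seated in the coder's bay so that 40 mm of it stands above the deck. Origin: centre of its underside (52 mm above the table when seated); x along its length, y across it from the right catch to the left one, z up. The seated cassette has about 1.5 mm of play all round. Teeth on its two catches hook under the bay's rim: pulled without squeezing it rises only 1.5 mm and is held
- cassette_grip (a point): point midway between the finger pads of the two blue catches, 52 mm above the cassette's underside, 26 mm above the deck when seated: the place to grip; the cassette's top is 14 mm higher. Axes as the cassette
- catch_left_pad (a point): centre of the outer face of the blue left (+y) catch. Each face is upright, ribbed, 28 mm wide (along the cassette's x) and 34 mm tall, its lower edge 8 mm above the deck when seated; both faces stand 64 mm apart when free, 48 mm when fully squeezed
- catch_right_pad (a point): the same on the right (-y) side
- catch_left (a joint): m, inward travel of the left catch: 0 free (sprung out), 0.008 fully squeezed; the tooth clears the rim from about 0.0035 to 0.005. The spring takes 3 N to start and 7 N fully in
- catch_right (a joint): the same for the right catch
- stop_button_top (a point): centre of the top of the red stop button: round, 34 mm across, 63 mm above the table when up, on a fixed grey box 70 x 70 x 45 mm that stands to the left or to the right of the coder
- stop_button (a joint): m, 0 up, 0.006 fully down; sprung, takes 5 N to go fully down, pressed straight down
- start_button_top (a point): the same for the green start button, on a box of its own on the other side of the coder; not to be pressed
- start_button (a joint): m, 0 up, 0.006 fully down
- gloss_red: lip gloss tube, upright cylinder 18 mm across, 95 mm tall, red with black cap, standing on the front left corner of the coder's deck; a bystander, origin at the centre of its underside, z up
- jar_white: cream jar with white lid, 67 mm across, 48 mm tall, standing on the front right corner of the coder's deck; a bystander, origin at the centre of its underside, z up
- jar_green: cream jar with green lid, 67 mm across, 48 mm tall, on the table behind the coder; a bystander, origin at the centre of its underside, z up
- gloss_pink: lip gloss tube like the red one, pink, standing on the table to the left of the coder's far end; a bystander, origin at the centre of its underside, z up
- cream_tube: white cream tube standing on its cap, 34 x 28 mm, 105 mm tall, on the table to the left of the coder's far end; a bystander, origin at the centre of its underside, z up
- carton: pink and red carton 60 x 90 x 50 mm on the table to the right of the coder's far end; a bystander, origin at the centre of its underside, z up
Mind the look-alikes: they are no part of the job. What is shaped like the cassette but orange or purple is not meant.

How it is judged:
By the outcome, as a careful person would: the job done as asked, in the order asked, and still so for the second after the job is handed in, while the arm keeps its last pose, push and grip.
It also fails if it takes over 51 s, if anything falls off the work surface, if the arm or the gripper's body presses on something with over 40 N, if the wrist force passes 120 N, or if a joint passes its speed limit or range.

## Working session

There is one attempt and no reset: what is moved stays moved. The work goes in short steps, Python scripts to look and compute and a shell command to move; the robot and the scene stay as the last step left them, time stands still between calls to the robot, and variables do not carry over. Pictures are saved under pics/ and viewed, about 8 in all and at most 12, crops included, and the job is handed in when it is done.

```bash
mkdir -p pics
cat > h.py <<'E'
import numpy as np, cv2
from workcell import arm, grab_frame, cut_out
def world(f,pts_mask):
    v,u=np.nonzero(pts_mask&(f["range_z"]>0)); z=f["range_z"][v,u]
    c=np.stack([(u-f["cx"])*z/f["fx"],(v-f["cy"])*z/f["fy"],z],1)
    if "R" in f and f["R"] is not None: return (c-f["t"])@np.array(f["R"])
    return c
def save(img,n): cv2.imwrite("pics/"+n,img[:,:,::-1])
E
python3 - <<'E'
from h import *
s=arm.read_state(); print(s)
for n in("scene","top"):
    f=grab_frame(n); save(f["img"],n+"1.png"); np.savez(n+"1.npz",**f)
    for o in("cassette","stop_button","start_button","jar_white","jar_green","gloss_red","gloss_pink","cream_tube","carton","catch_left","catch_right"):
        for r in cut_out(o,n)[:3]:
            w=world(f,r["mask"])
            print(n,o,round(r["p"],2),np.round(r["xy"]),r["mask"].sum(),np.round(np.median(w,0),3) if len(w) else 0, np.round(np.percentile(w,[2,98],axis=0),3).tolist() if len(w) else 0)
E
```

```text
{'clock': 0.0, 'qpos': array([ 1.05181586e+00,  2.17758740e-01,  1.61494467e+00,  5.42748979e-05,
        1.31132991e+00, -1.12214236e-01]), 'joint_vel': array([ 0.0012804 ,  0.00057164, -0.00080832, -0.00137453,  0.00014265,
       -0.00117519]), 'joint_efforts': array([-1.93429812e-03, -3.96858752e+01, -3.03843319e+01, -1.04061485e-04,
        1.00381637e-02, -7.81247280e-07]), 'tool_pos': array([0.24684884, 0.57331309, 0.24095992]), 'ee_rot': array([-0.59031452,  0.59106275,  0.38792026, -0.38947588]), 'force': array([-0.0538987 ,  0.6811528 ,  0.15730035]), 'ft_torque': array([-0.00597639, -0.02109266,  0.00247369]), 'width': 0.08518762711783257}
scene cassette 0.93 [178. 163.] 1613 [ 0.308 -0.202  0.059] [[0.269, -0.252, 0.002], [0.334, -0.154, 0.068]]
scene cassette 0.77 [294. 192.] 1403 [ 0.519 -0.022  0.115] [[0.465, -0.051, 0.071], [0.562, 0.01, 0.12]]
scene cassette 0.67 [364. 146.] 1495 [0.426 0.181 0.059] [[0.371, 0.15, 0.0], [0.466, 0.223, 0.068]]
scene stop_button 0.74 [204. 224.] 215 [ 0.489 -0.203  0.065] [[0.472, -0.218, 0.059], [0.502, -0.189, 0.069]]
scene start_bu
[... 2847 characters left out ...]
 [261. 151.] 299 [0.648 0.134 0.091] [[0.637, 0.124, 0.009], [0.665, 0.148, 0.105]]
top cream_tube 0.54 [325. 216.] 43 [0.514 0.009 0.119] [[0.504, 0.005, 0.117], [0.525, 0.011, 0.121]]
top cream_tube 0.24 [248. 204.] 211 [0.541 0.173 0.066] [[0.526, 0.159, 0.06], [0.556, 0.19, 0.068]]
top carton 0.63 [427. 167.] 1373 [ 0.622 -0.214  0.049] [[0.593, -0.261, 0.008], [0.653, -0.173, 0.052]]
top catch_left 0.38 [323. 216.] 65 [0.513 0.009 0.119] [[0.501, 0.004, 0.105], [0.527, 0.013, 0.121]]
top catch_left 0.16 [261. 151.] 342 [0.649 0.134 0.087] [[0.637, 0.123, -0.001], [0.667, 0.161, 0.105]]
top catch_right 0.65 [252. 258.] 127 [0.428 0.159 0.062] [[0.416, 0.152, 0.009], [0.44, 0.167, 0.069]]
```

Run:
```python
from h import *
a=np.load("scene1.npz")["img"][90:340,130:450]; b=np.load("top1.npz")["img"][90:340,200:460]
save(cv2.resize(a,(800,600),interpolation=cv2.INTER_CUBIC)[:, :],"c1.png")
save(cv2.resize(b,(624,600),interpolation=cv2.INTER_CUBIC),"c2.png")
# cassette geometry from top points of black mask + deck / coder yaw
for n in("scene","top"):
    f=dict(np.load(n+"1.npz")); full=world(f,np.ones((400,640),bool)); img=f["img"][f["range_z"]>0]
    near=(abs(full[:,0]-.514)<.1)&(abs(full[:,1]+.02)<.06)
    t=near&(full[:,2]>.112)&(full[:,2]<.13)
    p=full[t]; r=cv2.minAreaRect(p[:,:2].astype(np.float32)*1000); print(n,"casstop",t.sum(),r,np.median(p[:,2]))
    d=(abs(full[:,2]-.078)<.004)&(full[:,0]>.36)&(full[:,0]<.7)&(abs(full[:,1])<.15)
    print("deck",cv2.minAreaRect(full[d][:,:2].astype(np.float32)*1000),np.median(full[d][:,2]))
    c=(abs(full[:,2]-.108)<.004)&(full[:,0]>.57)&(full[:,0]<.7)&(abs(full[:,1]+.02)<.12)
    print("cover",cv2.minAreaRect(full[c][:,:2].astype(np.float32)*1000))
    blue=near&(full[:,2]>.084)&(img[:,2].astype(int)-img[:,0]>40)
    for sgn in(1,-1):
        q=full[blue&(sgn*(full[:,1]+.02)>0)]; print("blue",sgn,len(q),np.round(np.percentile(q,[3,50,97],axis=0),3).tolist() if len(q) else 0)
```

```text
scene casstop 1131 ((483.701904296875, -28.528095245361328), (163.577392578125, 74.94354248046875), 18.086172103881836) 0.11766894314984525
deck ((523.7186279296875, 10.751449584960938), (281.7599792480469, 283.2792663574219), 84.98880767822266) 0.076958374081401
cover ((631.6466674804688, -30.119918823242188), (218.65489196777344, 60.660884857177734), 84.75996398925781)
blue 1 91 [[0.502, 0.004, 0.092], [0.517, 0.006, 0.117], [0.528, 0.012, 0.121]]
blue -1 89 [[0.489, -0.052, 0.089], [0.513, -0.048, 0.118], [0.523, -0.037, 0.121]]
top casstop 1341 ((484.45977783203125, -28.855392456054688), (162.46116638183594, 73.21753692626953), 18.13361930847168) 0.11772588816783179
deck ((517.779296875, 14.915908813476562), (290.41497802734375, 264.9805603027344), 84.8480224609375) 0.07709750990100686
cover ((631.3560791015625, -30.327102661132812), (218.96788024902344, 60.08325958251953), 84.83079528808594)
blue 1 67 [[0.501, 0.003, 0.108], [0.513, 0.009, 0.119], [0.527, 0.013, 0.121]]
blue -1 83 [[0.496, -0.053, 0.092], [0.509, -0.047, 0.118], [0.523, -0.043, 0.121]]
```

View pics/c1.png

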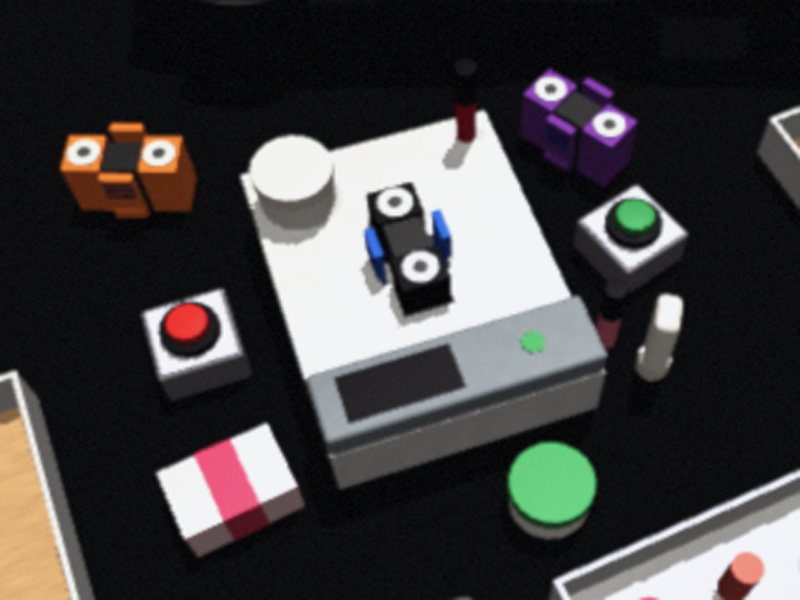

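View pics/c2.png

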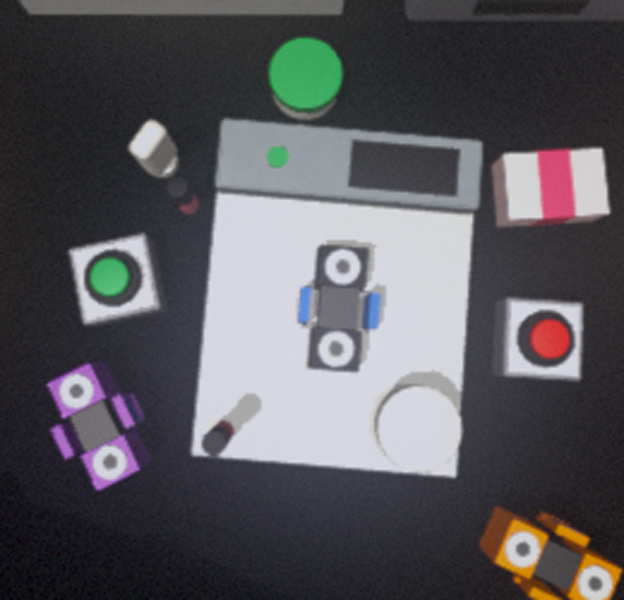

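```bash
cat >> h.py <<'E'
from scipy.spatial.transform import Rotation as Ro
def rot(s): q=s["ee_rot"]; return Ro.from_quat([q[1],q[2],q[3],q[0]])
def plan(xyz,ang):
    """slide (units of 6cm) and rotation (units .12 rad) to reach TCP xyz with tool y down, tool x at ang deg (or +180)"""
    s=arm.read_state(); R=rot(s); print("pos",s["tool_pos"].round(4),"F",s["force"].round(1),"w",round(s["width"],4),"t",round(s["clock"],2)); print(R.as_matrix().round(3).tolist(),"q",s["qpos"].round(2))
    print("slide",((np.array(xyz)-s["tool_pos"])/.06).round(3))
    for a in(ang,ang+180):
        x=np.array([np.cos(np.radians(a)),np.sin(np.radians(a)),0]); y=np.array([0,0,-1.]); 
        T=Ro.from_matrix(np.stack([x,y,np.cross(x,y)],1)); print("rot",a,((T*R.inv()).as_rotvec()/.12).round(3))
E
python3 - <<'E'
from h import *
plan((.488,-.2025,.12),84.8)
E
```

```text
pos [0.2473 0.574  0.2423] F [-0.5 -0.4 -0.3] w 0.0856 t 1.2
[[0.396, 0.0, -0.918], [0.918, 0.0, 0.396], [0.0, -1.0, -0.0]] q [ 1.05  0.22  1.61 -0.    1.31 -0.11]
slide [  4.012 -12.942  -2.039]
rot 84.8 [-0.     0.     2.633]
rot 264.8 [  0.      0.    -23.547]
```

```bash
python3 -m jog '{"slide":[[0.28,-0.92,0],[0.28,-0.92,0],[0.28,-0.92,0],[0.28,-0.92,0],[0.28,-0.92,0],[0.28,-0.92,0],[0.28,-0.92,0],[0.28,-0.92,0]],"rotation":[[0,0,0.33],[0,0,0.33],[0,0,0.33],[0,0,0.33],[0,0,0.33],[0,0,0.33],[0,0,0.33],[0,0,0.33]],"jaw":[0,0,0,0,0,0,0,0]}' 30
python3 -m jog '{"slide":[[0.3,-0.92,0],[0.3,-0.92,0],[0.3,-0.92,0],[0.3,-0.92,0],[0.3,-0.92,0],[0.2,-0.7,-0.5],[0,-0.2,-0.5],[0,0,0]],"rotation":[[0,0,0],[0,0,0],[0,0,0],[0,0,0],[0,0,0],[0,0,0],[0,0,0],[0,0,0]],"jaw":[0,0,0,0,0,0,0,0]}'
python3 -c "
from h import *
plan((.488,-.2025,.085),84.8)"
```

```text
clock: 2.2
tool_pos: [0.3821, 0.1307, 0.2428]
ee_rot: [-0.521, 0.522, 0.478, -0.477]
force: [0.7, 1.2, -0.0]
width: -0.0004
clock: 3.2
tool_pos: [0.4816, -0.1974, 0.1795]
ee_rot: [0.525, -0.52, -0.476, 0.477]
force: [-0.7, -0.1, 0.2]
width: 0.0
pos [ 0.4816 -0.1974  0.1795] F [-0.7 -0.1  0.2] w 0.0 t 3.2
[[0.092, -0.006, -0.996], [0.996, 0.003, 0.092], [0.003, -1.0, 0.006]] q [-0.52  0.06  1.91  0.    1.17 -2.  ]
slide [ 0.107 -0.086 -1.575]
rot 84.8 [-0.028 -0.048  0.011]
rot 264.8 [ -0.075   0.044 -26.169]
```

Red button: scene px (204,224); its green look-alike is at (388,180). In the crop, the red one is on the right. The black cassette with blue catches is in the bay at scene px (294,192). The orange (178,163) and purple (364,146) ones are on the table, so they aren't meant.

```bash
python3 -m jog '{"slide":[[0.107,-0.086,-0.7],[0,0,-0.6],[0,0,-0.3],[0,0,0],[0,0,-0.07],[0,0,0]],"rotation":[[0,-0.04,0],[0,0,0],[0,0,0],[0,0,0],[0,0,0],[0,0,0]],"jaw":[0,0,0,0,0,0]}'
python3 -c "
from h import *
plan((.488,-.2025,.074),84.8)"
```

```text
clock: 3.95
tool_pos: [0.4911, -0.2031, 0.0834]
ee_rot: [-0.52, 0.524, 0.479, -0.476]
force: [0.7, -0.5, -0.0]
width: -0.0003
pos [ 0.4911 -0.2031  0.0834] F [ 0.7 -0.5 -0. ] w -0.0003 t 3.95
[[0.09, 0.007, -0.996], [0.996, -0.001, 0.09], [-0.001, -1.0, -0.007]] q [-0.53  0.21  1.95  0.    0.97 -2.01]
slide [-0.051  0.011 -0.157]
rot 84.8 [ 0.01   0.057 -0.008]
rot 264.8 [-9.0000e-02  1.6000e-02  2.6172e+01]
```

```bash
python3 -m jog '{"slide":[[-0.04,0,-0.08],[0,0,-0.08],[0,0,0]],"rotation":[[0,0,0],[0,0,0],[0,0,0]],"jaw":[0,0,0]}'
python3 -m jog '{"slide":[[0,0,-0.04],[0,0,0]],"rotation":[[0,0,0],[0,0,0]],"jaw":[0,0]}'
python3 -m jog '{"slide":[[0,0,-0.04],[0,0,0]],"rotation":[[0,0,0],[0,0,0]],"jaw":[0,0]}'
```

```text
clock: 4.32
tool_pos: [0.4884, -0.2033, 0.0731]
ee_rot: [-0.52, 0.524, 0.478, -0.476]
force: [-0.2, 0.7, 4.2]
width: 0.0
clock: 4.58
tool_pos: [0.4884, -0.2033, 0.072]
ee_rot: [-0.52, 0.523, 0.478, -0.476]
force: [-3.3, 0.2, 11.8]
width: 0.0001
clock: 4.82
tool_pos: [0.4885, -0.2034, 0.0717]
ee_rot: [-0.521, 0.523, 0.478, -0.476]
force: [-7.2, 3.9, 24.3]
width: -0.0001
```

```bash
python3 - <<'E'
from h import *
f=grab_frame("scene"); save(cv2.resize(f["img"][170:270,140:270],(780,600),interpolation=cv2.INTER_CUBIC),"p3.png")
E
python3 -m jog '{"slide":[[0,0,0.09],[0,0,0]],"rotation":[[0,0,0],[0,0,0]],"jaw":[0,0]}'
python3 -m jog '{"slide":[[0,0,0.04],[0,0,0]],"rotation":[[0,0,0],[0,0,0]],"jaw":[0,0]}'
python3 -m jog '{"slide":[[0,0,0.04],[0,0,0]],"rotation":[[0,0,0],[0,0,0]],"jaw":[0,0]}'
```

```text
clock: 5.12
tool_pos: [0.4884, -0.2032, 0.0739]
ee_rot: [-0.52, 0.524, 0.478, -0.476]
force: [0.2, -0.9, 3.3]
width: -0.0
clock: 5.38
tool_pos: [0.4882, -0.2031, 0.0756]
ee_rot: [-0.52, 0.524, 0.478, -0.476]
force: [1.0, -0.9, 1.8]
width: -0.0003
clock: 5.62
tool_pos: [0.4873, -0.2024, 0.0775]
ee_rot: [-0.521, 0.523, 0.478, -0.476]
force: [0.5, -0.5, 0.9]
width: -0.0001
```

View pics/p3.png

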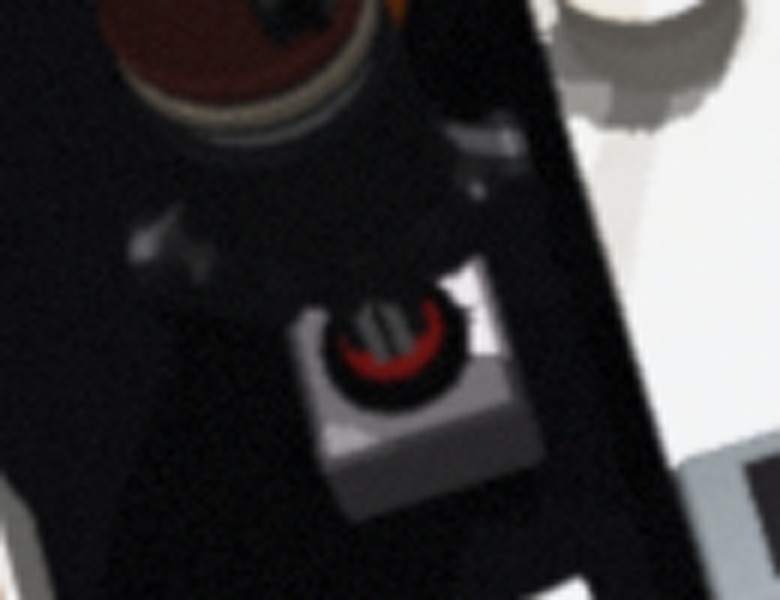

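```bash
python3 -m jog '{"slide":[[0,0,0.8],[0,0,0.8],[0.06,0.5,0.3],[0.06,0.8,0],[0.06,0.8,0],[0.1,0.7,0],[0.1,0.3,0],[0,0,0]],"rotation":[[0,0,0],[0,0,0],[0,0,0],[0,0,0],[0,0,0],[0,0,0],[0,0,0],[0,0,0]],"jaw":[0,0,85,85,85,85,85,85]}'
python3 - <<'E'
from h import *
plan((.512,-.0195,.097),84.8)
f=grab_frame("wrist"); s=arm.read_state(); save(f["img"],"w4.png"); np.savez("w4.npz",pos=s["tool_pos"],R=rot(s).as_matrix(),**f)
M=f["tool_from_camera"]
full=world(f,np.ones((400,640),bool)); full=full@M[:3,:3].T+M[:3,3]; W=full@rot(s).as_matrix().T+s["tool_pos"]
img=f["img"][f["range_z"]>0].astype(int)
b=(img[:,2]-img[:,0]>40)&(W[:,2]>.08)&(W[:,2]<.13); q=W[b]
for k in(q[q[:,1]>-.02],q[q[:,1]<-.02]): print(len(k),np.round(np.percentile(k,[3,50,97],axis=0),3).tolist() if len(k) else 0)
g=f["img"]; 
t=grab_frame("top"); w=world(t,np.ones((400,640),bool)); im=t["img"][t["range_z"]>0].astype(int)
r=(im[:,0]-im[:,1]>90)&(np.hypot(w[:,0]-.488,w[:,1]+.203)<.025); print("red",r.sum(),np.median(w[r],0))
E
```

```text
clock: 6.62
tool_pos: [0.5092, -0.0153, 0.1906]
ee_rot: [-0.521, 0.521, 0.478, -0.477]
force: [-0.4, 0.2, 1.4]
width: 0.085
pos [ 0.5092 -0.0153  0.1906] F [-0.4  0.2  1.4] w 0.085 t 6.62
[[0.087, 0.001, -0.996], [0.996, 0.001, 0.087], [0.001, -1.0, -0.001]] q [-0.17  0.02  1.93  0.    1.19 -1.65]
slide [ 0.047 -0.07  -1.559]
rot 84.8 [-0.006  0.01  -0.029]
rot 264.8 [-1.6000e-02 -9.0000e-03  2.6151e+01]
865 [[0.5, 0.004, 0.086], [0.512, 0.008, 0.119], [0.634, 0.035, 0.121]]
783 [[0.495, -0.051, 0.084], [0.506, -0.045, 0.119], [0.521, -0.042, 0.121]]
red 114 [ 0.48588027 -0.20966098  0.06595742]
```

View pics/w4.png

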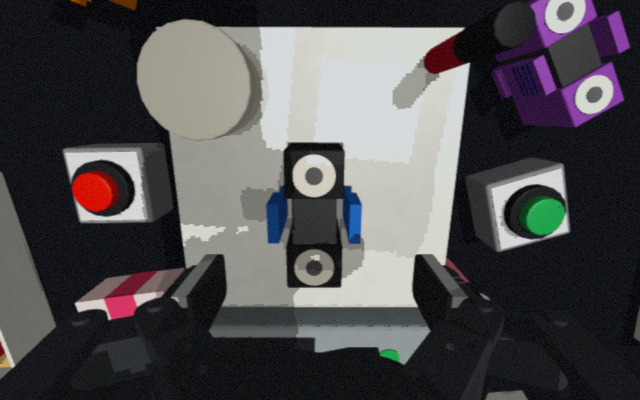

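The wrist view shows the black cassette with blue catches, centred at about (314,215) between the open fingers (205/432). The red button is back up.

```bash
python3 -m jog '{"slide":[[0.03,-0.075,-0.3],[0,0,-0.5],[0,0,-0.4],[0,0,0]],"rotation":[[0,0,-0.03],[0,0,0],[0,0,0],[0,0,0]],"jaw":[85,85,85,85]}'
python3 - <<'E'
from h import *
plan((.511,-.0198,.097),84.8)
E
```

```text
clock: 7.22
tool_pos: [0.5092, -0.0219, 0.1163]
ee_rot: [0.524, -0.522, -0.475, 0.476]
force: [1.1, -0.1, 0.3]
width: 0.0851
pos [ 0.5092 -0.0219  0.1163] F [ 1.1 -0.1  0.3] w 0.0851 t 7.22
[[0.095, -0.003, -0.995], [0.995, 0.001, 0.095], [0.001, -1.0, 0.003]] q [-0.18  0.12  1.98  0.    1.04 -1.66]
slide [ 0.03   0.035 -0.322]
rot 84.8 [-0.009 -0.022  0.038]
rot 264.8 [-3.5000e-02  1.4000e-02 -2.6142e+01]
```

```bash
python3 -m jog '{"slide":[[0.03,0.035,-0.29],[0,0,0],[0,0,0],[0,0,0],[0,0,0],[0,0,0],[0,0,0],[0,0,0]],"rotation":[[0,0,0],[0,0,0],[0,0,0],[0,0,0],[0,0,0],[0,0,0],[0,0,0],[0,0,0]],"jaw":[85,85,70,55,40,40,40,40]}' 40
python3 - <<'E'
from h import *
plan((.511,-.0198,.097),84.8)
f=grab_frame("scene"); save(cv2.resize(f["img"][120:270,220:420],(800,600),interpolation=cv2.INTER_CUBIC),"g5.png")
E
```

```text
clock: 8.22
tool_pos: [0.5157, -0.0195, 0.1059]
ee_rot: [-0.521, 0.525, 0.478, -0.474]
force: [-4.2, 0.3, 12.5]
width: 0.0438
pos [ 0.5157 -0.0195  0.1059] F [-4.2  0.3 12.5] w 0.0438 t 8.22
[[0.093, 0.008, -0.996], [0.996, -0.001, 0.093], [-0.0, -1.0, -0.008]] q [-0.17  0.15  1.98  0.    1.01 -1.65]
slide [-0.079 -0.006 -0.149]
rot 84.8 [0.008 0.064 0.019]
rot 264.8 [ 1.0100e-01 -1.2000e-02 -2.6161e+01]
```

View pics/g5.png

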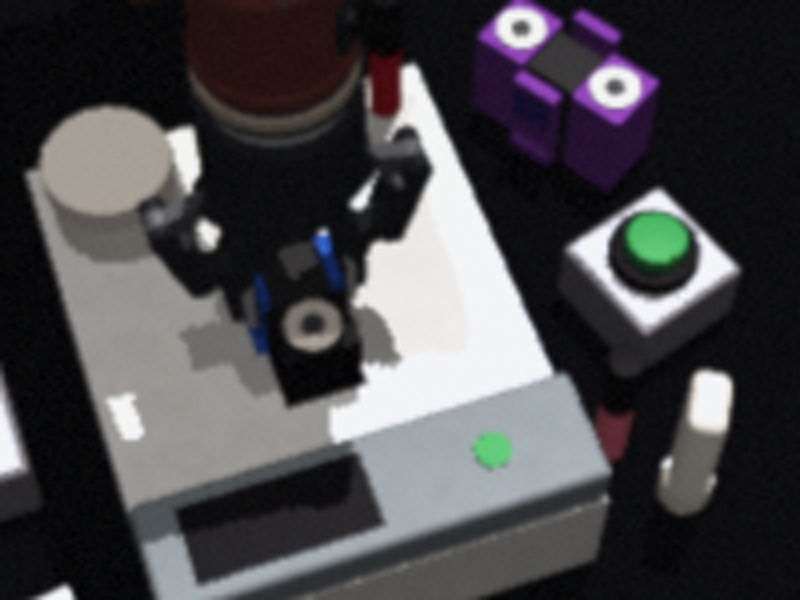

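Run:
```python
from h import *
s=arm.read_state(); print(s["tool_pos"],s["force"],s["width"])
f=grab_frame("wrist"); g=f["img"][120:400,170:470]; g=np.clip(g.astype(float)*1.8,0,255).astype(np.uint8)
save(cv2.resize(g,(640,597),interpolation=cv2.INTER_CUBIC),"g6.png")
s=arm.read_state(); print(s["tool_pos"],s["force"],s["ft_torque"],s["width"])
```

```text
[ 0.51571685 -0.01945479  0.10592226] [-3.98750566  0.60078203 12.84330802] 0.04364118389530802
[ 0.51573283 -0.01944888  0.10593953] [-3.26991872 -0.26761482 12.29445163] [0.05372098 0.72166381 0.05433561] 0.04341713884031621
```

View pics/g6.png

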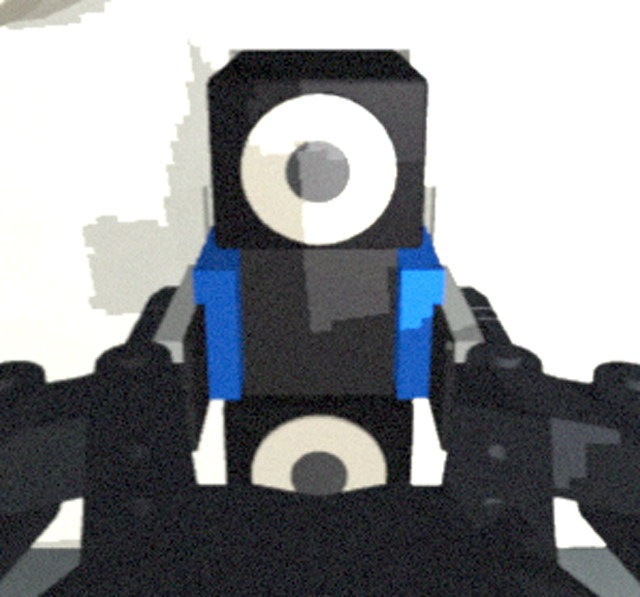

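```bash
python3 -m jog '{"slide":[[0,0,0.08],[0,0,0.08],[0,0,0.08],[0,0,0.08],[0,0,0]],"rotation":[[0,0,0],[0,0,0],[0,0,0],[0,0,0],[0,0,0]],"jaw":[40,40,40,40,40]}' 50
python3 -m jog '{"slide":[[0,0,0.1],[0,0,0.1],[0,0,0]],"rotation":[[0,0,0],[0,0,0],[0,0,0]],"jaw":[40,40,40]}'
python3 - <<'E'
from h import *
f=grab_frame("scene"); 
full=world(f,np.ones((400,640),bool))
near=(abs(full[:,0]-.54)<.03)&(abs(full[:,1]+.022)<.022)&(full[:,2]>.1); print(near.sum(),np.percentile(full[near],[5,50,95],axis=0).round(3).tolist())
s=arm.read_state(); print(s["tool_pos"],s["force"],s["ft_torque"],s["width"])
E
```

```text
clock: 8.95
tool_pos: [0.5143, -0.0192, 0.1221]
ee_rot: [-0.522, 0.524, 0.477, -0.475]
force: [1.9, -0.6, -1.8]
width: 0.0419
clock: 9.32
tool_pos: [0.514, -0.0192, 0.1343]
ee_rot: [-0.522, 0.524, 0.477, -0.475]
force: [1.1, 1.5, -2.9]
width: 0.042
4439 [[0.518, -0.042, 0.135], [0.543, -0.023, 0.364], [0.558, -0.003, 0.463]]
[ 0.51378857 -0.01910828  0.13390712] [ 0.90085269  1.36466503 -2.31658749] [0.0273241  0.01341886 0.02500943] 0.04197486826253621
```

```bash
python3 -m jog '{"slide":[[0,0,0.2],[0,0,0.2],[0,0,0.25],[0,0,0.25],[0,0,0.25],[0,0,0.15],[0,0,0.1],[0,0,0]],"rotation":[[0,0,0],[0,0,0],[0,0,0],[0,0,0],[0,0,0],[0,0,0],[0,0,0],[0,0,0]],"jaw":[40,40,40,40,40,40,40,40]}'
python3 - <<'E'
from h import *
for n in("scene","top"):
    f=grab_frame(n); full=world(f,np.ones((400,640),bool))
    if n=="scene": save(cv2.resize(f["img"][90:340,130:450],(800,600),interpolation=cv2.INTER_CUBIC),"l7.png")
    for r in cut_out("cassette",n)[:4]:
        w=world(f,r["mask"]); print(n,round(r["p"],2),r["xy"],np.percentile(w,[3,50,97],axis=0).round(3).tolist())
plan((.512,-.0195,.2),84.8)
E
```

```text
clock: 10.38
tool_pos: [0.5143, -0.0192, 0.2181]
ee_rot: [-0.522, 0.524, 0.477, -0.475]
force: [-0.9, 0.6, -1.9]
width: 0.0421
scene 0.95 [295.6, 169.2] [[0.493, -0.043, 0.169], [0.544, -0.023, 0.224], [0.561, -0.003, 0.231]]
scene 0.85 [362.8, 145.7] [[0.375, 0.15, 0.002], [0.427, 0.181, 0.059], [0.465, 0.219, 0.068]]
scene 0.57 [181.2, 161.3] [[0.27, -0.252, 0.004], [0.307, -0.203, 0.058], [0.333, -0.156, 0.068]]
top 0.7 [239.9, 265.1] [[0.374, 0.152, 0.009], [0.417, 0.182, 0.063], [0.46, 0.216, 0.068]]
top 0.64 [339.5, 243.3] [[0.461, -0.033, 0.226], [0.47, -0.013, 0.228], [0.478, 0.004, 0.235]]
top 0.6 [444.1, 328.9] [[0.257, -0.257, -0.001], [0.288, -0.231, 0.065], [0.322, -0.215, 0.069]]
pos [ 0.5136 -0.0191  0.2169] F [-0.3  1.1 -2.7] w 0.0421 t 10.57
[[0.093, 0.003, -0.996], [0.996, 0.0, 0.093], [0.001, -1.0, -0.003]] q [-0.17  0.    1.9   0.    1.24 -1.65]
slide [-0.026 -0.007 -0.282]
rot 84.8 [-0.002  0.027  0.024]
rot 264.8 [ 4.3000e-02  3.0000e-03 -2.6156e+01]
```

View pics/l7.png

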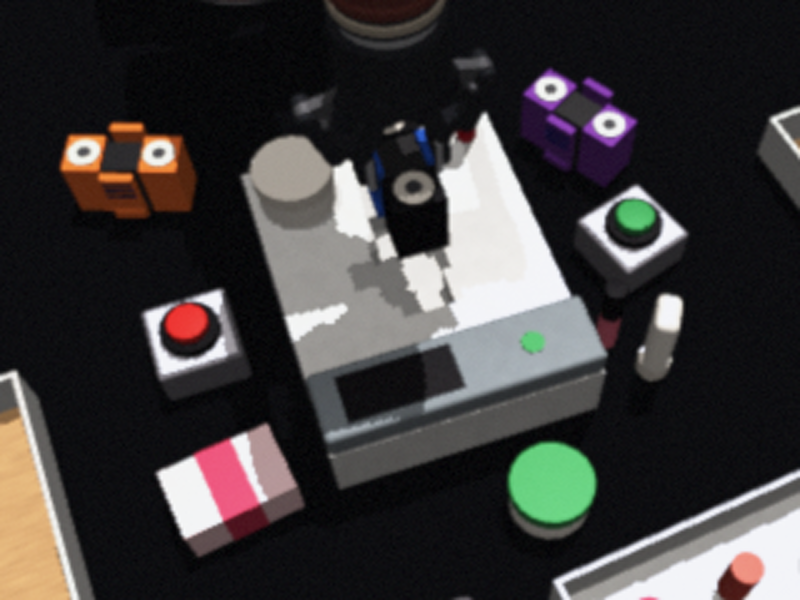

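Run:
```python
from h import *
def fit(W,lab):
    m=(W[:,2]>.2)&(W[:,2]<.24)&(W[:,0]>.455)&(W[:,0]<.57)&(abs(W[:,1]+.02)<.018); p=W[m]
    for _ in range(6):
        A=np.c_[p[:,:2]-[.512,-.0195],np.ones(len(p))]; c=np.linalg.lstsq(A,p[:,2],rcond=None)[0]; r=p[:,2]-A@c
        k=abs(r)<max(.0015,1.5*r.std()); p=p[k]
    print(lab,len(p),"tilt deg x,y",np.degrees(c[:2]).round(2),"z",c[2].round(4),"xr",np.percentile(p[:,0],[2,98]).round(3))
s=arm.read_state(); f=grab_frame("wrist"); M=f["tool_from_camera"]
W=(world(f,np.ones((400,640),bool))@M[:3,:3].T+M[:3,3])@rot(s).as_matrix().T+s["tool_pos"]; fit(W,"wrist")
for n in("scene","top"): fit(world(grab_frame(n),np.ones((400,640),bool)),n)
```

```text
wrist 9466 tilt deg x,y [-0.27  0.36] z 0.2288 xr [0.46  0.545]
scene 385 tilt deg x,y [ 5.05 -1.38] z 0.2244 xr [0.493 0.558]
top 174 tilt deg x,y [5.09 0.36] z 0.232 xr [0.46  0.477]
```

Run:
```python
from h import *
d=dict(np.load("w4.npz")); M=d["tool_from_camera"]; e=np.ones((400,640),bool)
s=arm.read_state(); f=grab_frame("wrist")
A=(world(d,e)@M[:3,:3].T+M[:3,3])@d["R"].T+d["pos"]; B=(world(f,e)@M[:3,:3].T+M[:3,3])@rot(s).as_matrix().T+s["tool_pos"]
S=world(grab_frame("scene"),e); S0=world(dict(np.load("scene1.npz")),e); 
for lab,W,z0 in(("wrist before",A,.118),("wrist now",B,.228),("scene before",S0,.118),("scene now",S,.226)):
    for x in(.465,.475,.485,.53,.54,.55):
        m=(abs(W[:,0]-x)<.005)&(abs(W[:,1]+.019+(x-.512)*.09)<.015)&(abs(W[:,2]-z0)<.012)
        print(lab,x,m.sum(),np.median(W[m,2]).round(4) if m.sum() else "-",end=" | ")
    print()
print(s["tool_pos"],s["force"],s["width"],s["clock"])
```

```text
Traceback (most recent call last):
  File "h.py", line 6, in world
    if "R" in f and f["R"] is not None: return (c-f["t"])@np.array(f["R"])
                                                  ~^^^^^
KeyError: 't'
```

Run:
```python
from h import *
d=dict(np.load("w4.npz")); R0=d.pop("R"); M=d["tool_from_camera"]; e=np.ones((400,640),bool)
s=arm.read_state(); f=grab_frame("wrist")
A=(world(d,e)@M[:3,:3].T+M[:3,3])@R0.T+d["pos"]; B=(world(f,e)@M[:3,:3].T+M[:3,3])@rot(s).as_matrix().T+s["tool_pos"]
S=world(grab_frame("scene"),e); S0=world(dict(np.load("scene1.npz")),e); 
for lab,W,z0 in(("wrist before",A,.118),("wrist now",B,.228),("scene before",S0,.118),("scene now",S,.226)):
    for x in(.465,.475,.485,.53,.54,.55):
        m=(abs(W[:,0]-x)<.005)&(abs(W[:,1]+.019+(x-.512)*.09)<.015)&(abs(W[:,2]-z0)<.012)
        print(lab,x,m.sum(),np.median(W[m,2]).round(4) if m.sum() else "-",end=" | ")
    print()
print(s["tool_pos"],s["force"],s["width"],s["clock"])
```

```text
wrist before 0.465 705 0.1182 | wrist before 0.475 706 0.1192 | wrist before 0.485 668 0.119 | wrist before 0.53 679 0.1177 | wrist before 0.54 548 0.1192 | wrist before 0.55 514 0.1191 | 
wrist now 0.465 2136 0.2291 | wrist now 0.475 1913 0.2299 | wrist now 0.485 1726 0.2296 | wrist now 0.53 1732 0.2285 | wrist now 0.54 1273 0.2296 | wrist now 0.55 179 0.2296 | 
scene before 0.465 49 0.1174 | scene before 0.475 60 0.118 | scene before 0.485 67 0.1179 | scene before 0.53 50 0.1171 | scene before 0.54 66 0.118 | scene before 0.55 73 0.1175 | 
scene now 0.465 0 - | scene now 0.475 0 - | scene now 0.485 23 0.229 | scene now 0.53 64 0.2279 | scene now 0.54 80 0.2287 | scene now 0.55 82 0.2283 | 
[ 0.51388787 -0.01911962  0.21730149] [-0.11577253 -0.48699915 -1.68336728] 0.04191350516906992 10.775
```

```bash
python3 -m jog '{"slide":[[0,0,0],[0,0,0],[0,0,0],[0,0,0]],"rotation":[[0,0,0],[0,0,0],[0,0,0],[0,0,0]],"jaw":[40,40,40,40]}'; python3 -c "
from workcell import arm
print(arm.close_job())"
```

```text
clock: 11.38
tool_pos: [0.5141, -0.0191, 0.2177]
ee_rot: [-0.522, 0.524, 0.477, -0.475]
force: [0.4, 0.7, -1.8]
width: 0.042
the job is handed in; nothing more can be done
None
```

The job is done and handed in at 11.4 s of the 51 s allowed. I pressed the red stop button fully down and let it come back up. Then I squeezed the cassette's blue catches, lifted it straight out of the bay and left it held still over the coder.

**Button:** the press reached 24 N against the 5 N needed, and the force eased off over about 6 mm as I released it. Depth readings put its top at the same height as before. The green button was not touched.

**Cassette:** it rose about 110 mm, so its underside is about 8.5 cm above the deck. The wrist and scene cameras both show its top level within about 0.3° along its length. The wrist carries about 2–3 N, in line with a light cassette and nothing else holding it.

**Surroundings:** the last picture of the whole scene shows the other items standing where they were.

**Checks that disagreed:**
- **Tilt:** rough tilt fits from the scene and top cameras gave about 5°. They used small patches, probably mixed with gripper pixels. Heights compared point by point in the wrist and scene views showed it level.
- **Finger opening:** it read 42 mm instead of the expected 48 mm for fully squeezed catches. I put that down to the pads giving, but didn't confirm it.
- **Grip position:** closing the fingers pushed the tool up against the arm's target, with about 12 N on the wrist. By the tool reading, the grip is roughly 10 mm above the pad centres and 3–5 mm ahead of them. It held through the lift.

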